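# Pin back a conveyor's tension arm and fit its rollers

### The arm

A 6-joint arm with a two-finger parallel gripper is mounted at the origin on the work surface. World frame = base frame: x ahead of the robot, y to its left, z up, the work surface at z = 0. Lengths are in m, angles in rad, forces in N, time in s.
With the tool pointing down it reaches from about 0.3 to 0.875 m from the base axis. Payload 6.4 kg.
Tool frame: the origin (TCP) lies between the finger pads; the fingertips stand 25 mm ahead of it and the grasp point (between the pads) lies 6 mm ahead of it; z points along the fingers, y is the line along which they close (so a half turn about z gives the same grasp; the last joint's range is limited). The gripper opens to 85 mm and grips with 20 to 120 N. Pads are 22 mm wide; open, the fingers measure 114 mm over their backs; the gripper's body (76 mm by 85 mm) begins 54 mm behind the grasp point. The pads swing forward as they close: fully open they stand 13 mm farther back than shut.
Start: joints at [-1.472, 0.181, 1.607, -0, 1.354, -0.206], TCP at [0.173, -0.549, 0.256] pointing down, gripper open.
Joint ranges: [-2.99, 2.99], [-0.89, 2.07], [0.3, 2.58], [-1.14, 4.28], [0, 2.63], [-3.12, 3.12]. Speed limits (rad/s): [2.57, 2.57, 3.01, 3.14, 3.14, 3.14].

### API

Orientations are given as a unit quaternion [w, x, y, z].
In Python, from bench import ctrl gives the robot as it stands.
- The arm moves only by the tool servo_tool, never from a script. Its argument "series" is text: rows parted by semicolons, each of 7 numbers parted by spaces: the gripper command: -1 is fully open, 1 is shut, values between are in proportion, then the shift along the tool's x, y, z in m, then the turn, a rotation vector about the tool's x, y, z in degrees. A call has 1 to 12 rows; each row is the pose to reach, as a shift and turn from the pose commanded when the call began, along the tool's axes at that moment; what a row does not reach only later rows make up. A row lasts 1/12 s, in which the tool goes at most 41.7 mm and 7.16 degrees, less where a joint would pass 70% of its speed; a pose out of reach is approached as far as the arm can. A call with a gripper value outside its range is refused whole. The fingers move at their own pace and stop on an object; the grip force is fixed at half the most. Time passes only in rows, so rows that repeat a pose let the fingers close. It gives the time, the measured TCP pose, the force, the opening and the grip force at its end, in the units of the state.
- ctrl.get_obs(): the state, without advancing time (a new reading comes with each control period).
- ctrl.camera(name): name is "scene" or "side" or "wrist"; returns a dict with "img" (480x640x3 uint8, red, green, blue), "z_map" (480x640 float32, m along the optical axis (not along the pixel's ray), 0 where there is no reading), "fovy" (degrees; the focal length in pixels is half the picture's height over the tangent of half this angle, whatever the lens; pixels are square), "cx", "cy" (the principal point, pixels), "extrinsics" (4x4, takes a point from camera to world coordinates); the wrist camera has in their place "T_tool_cam" (4x4, takes a point from camera to tool coordinates, whose origin is the TCP and whose axes are the flange's). Camera axes: x right, y down, z forward; pixel columns grow to the right and rows downward; lengths in m; the calibration is good to about 2 mm. A picture is of the moment at which its call begins: read the wrist's pose just before it.
- ctrl.hand_in(): hands the job in; it is judged then, once.
The state is a dict: "time_s": time; "q": joint angles; "dq": joint speeds; "joint_efforts": joint torques, N m; "eef_pos": TCP position; "eef_rot": TCP orientation; "wrist_force": force on the tool from outside, world axes, zero at the start; "torque": the same for the moment, N m; "opening": opening from 0.0 (shut) to 1.0 (fully open); "grasp_force": force on a finger pad.
Only numpy, scipy, OpenCV 4.12 (cv2) and the standard library are available. Lean on these libraries where they do the work, as an engineer would, in place of code of your own. Each camera call takes 0.05 s, during which the arm holds its last target. There are 200 camera calls.

### The job

Get the bench conveyor ready for its new belt. First take the locking pin, swing the sprung tension arm back by its fork and hold it there while you drop the pin through the fork fully into the lock hole, so that the pin keeps the arm back. Then snap every roller lying on the bench fully home in a pair of clips of its own (any free bay), and leave the mug and spray can standing.

Things in the scene. Friction and masses are not known exactly. Their poses are not given: they have to be found in the camera images.
- frame: aluminium frame of a small bench conveyor without its belt, bolted down level, 140 mm (x) by about 460 mm (y). Origin on the bench under it; x along the rollers, y along the row of bays: at the +y end the tension arm, at -y the grey gearmotor block, 55 mm high. Deck top over the bays 30 mm above the bench. Four bays, each a pair of black C-shaped spring clips open upwards
- bay0 (a point): middle of a roller's tube when fully home in bay 0 (0 nearest the gearmotor, 3 the tension arm; 68 mm apart), 66 mm above the bench; axes as the frame's. Clips 12 mm wide, 40 mm either side of it along x; mouth 22 mm, flared lip tops 88 mm above the bench; a tube pressed straight down goes in with 10 to 20 N in all
- bay1 (a point): middle of a roller's tube when fully home in bay 1 (0 nearest the gearmotor, 3 the tension arm; 68 mm apart), 66 mm above the bench; axes as the frame's. Clips 12 mm wide, 40 mm either side of it along x; mouth 22 mm, flared lip tops 88 mm above the bench; a tube pressed straight down goes in with 10 to 20 N in all
- bay2 (a point): middle of a roller's tube when fully home in bay 2 (0 nearest the gearmotor, 3 the tension arm; 68 mm apart), 66 mm above the bench; axes as the frame's. Clips 12 mm wide, 40 mm either side of it along x; mouth 22 mm, flared lip tops 88 mm above the bench; a tube pressed straight down goes in with 10 to 20 N in all
- bay3 (a point): middle of a roller's tube when fully home in bay 3 (0 nearest the gearmotor, 3 the tension arm; 68 mm apart), 66 mm above the bench; axes as the frame's. Clips 12 mm wide, 40 mm either side of it along x; mouth 22 mm, flared lip tops 88 mm above the bench; a tube pressed straight down goes in with 10 to 20 N in all; belt wheel hangs over its side until the arm is swung back
- tension (a joint): angle of the sprung tension arm about its upright hub, rad: 0 = at rest on its stop, grows anticlockwise seen from above, far stop 1.35; at 1.10 the fork slot is centred over the lock hole. The spring always pulls it back to 0 (1 N at the fork at rest, 4 to 5 N at 1.10). One side carries a black belt wheel (48 mm across, 80 mm from the hub, top 76 mm above the bench), the other the fork
- slot (a point): middle of the slot of the arm's steel fork, 46 mm from the hub, on the fork's top face (48 mm above the bench; underside 34 mm); moves with the arm. The slot is 18 mm wide between two prongs, runs radially from 30 to 62 mm from the hub, open at its outer end and through from top to bottom
- hub (a point): on the hub axis of the tension arm, 48 mm above the bench
- lock_hole (a point): centre of the mouth of the lock hole in a 40 mm square steel boss fixed under the fork's path, 46 mm from the hub axis; hole 15 mm across, 22 mm deep, chamfered 2 mm, mouth 30 mm above the bench (4 mm below the fork); z up
- pin: locking pin: steel shank 12 mm across (end chamfered 2 mm) and 50 mm long with a round black handle 26 mm across and 36 mm high on top (from 50 to 86 mm above the tip). Origin at the tip, z up along the pin. At the start it stands loosely upright in its wooden stand. Fully home in the lock hole it leans a little under the spring and its tip is 22 mm below the hole's mouth
- pin_tip (a point): tip of the pin (same point as the pin's origin)
- pin_head (a point): middle of the pin's handle, 68 mm above the tip
- stand: wooden block 44 x 44 x 40 mm with a hole 16 mm wide and 30 mm deep in which the pin waits; fixed; origin under its centre
- roller0: idler roller (absent in some starts): aluminium tube 28 mm across, grey square end block (30 x 30 x 13 mm) at each end, 134 mm long, about 160 g. Origin in the middle of the tube, x along it. Lies on the bench with its middle 15 mm up; bare tube 108 mm. Fits any bay, either way round
- roller1: idler roller (absent in some starts): aluminium tube 28 mm across, grey square end block (30 x 30 x 13 mm) at each end, 134 mm long, about 160 g. Origin in the middle of the tube, x along it. Lies on the bench with its middle 15 mm up; bare tube 108 mm. Fits any bay, either way round
- roller2: idler roller (absent in some starts): aluminium tube 28 mm across, grey square end block (30 x 30 x 13 mm) at each end, 134 mm long, about 160 g. Origin in the middle of the tube, x along it. Lies on the bench with its middle 15 mm up; bare tube 108 mm. Fits any bay, either way round
- roller3: idler roller (absent in some starts): aluminium tube 28 mm across, grey square end block (30 x 30 x 13 mm) at each end, 134 mm long, about 160 g. Origin in the middle of the tube, x along it. Lies on the bench with its middle 15 mm up; bare tube 108 mm. Fits any bay, either way round
- mug: blue mug, 95 mm tall, standing; origin under its base, z up
- spray: white spray can, 170 mm tall, standing; origin under its base, z up

How it is judged:
On the way, in this order (a step that is already met when the one before it is completed fails the run):
1. the tension arm is held back by the pin standing in the lock hole, let go of (value of joint tension above 0.85 rad and horizontal distance between pin_tip and lock_hole below 0.005 m and z of pin_tip in the frame of lock_hole below -0.014 m and angle between pin's own z axis and vertical below 0.3 rad and contact force between the fingers and pin below 0.1 N), for 0.3 s.
2. every roller is snapped into a bay while the arm stays pinned (value of joint tension above 0.85 rad and horizontal distance between pin_tip and lock_hole below 0.005 m and z of pin_tip in the frame of lock_hole below -0.014 m and angle between pin's own z axis and vertical below 0.3 rad and ((distance between roller0 and bay0 below 0.012 m and z of roller0 in the frame of bay0 below 0.004 m and angle between the x axis of roller0 and the x axis of frame, either way round below 0.08 rad) or (distance between roller0 and bay1 below 0.012 m and z of roller0 in the frame of bay1 below 0.004 m and angle between the x axis of roller0 and the x axis of frame, either way round below 0.08 rad) or (distance between roller0 and bay2 below 0.012 m and z of roller0 in the frame of bay2 below 0.004 m and angle between the x axis of roller0 and the x axis of frame, either way round below 0.08 rad) or (distance between roller0 and bay3 below 0.012 m and z of roller0 in the frame of bay3 below 0.004 m and angle between the x axis of roller0 and the x axis of frame, either way round below 0.08 rad)) and ((distance between roller1 and bay0 below 0.012 m and z of roller1 in the frame of bay0 below 0.004 m and angle between the x axis of roller1 and the x axis of frame, either way round below 0.08 rad) or (distance between roller1 and bay1 below 0.012 m and z of roller1 in the frame of bay1 below 0.004 m and angle between the x axis of roller1 and the x axis of frame, either way round below 0.08 rad) or (distance between roller1 and bay2 below 0.012 m and z of roller1 in the frame of bay2 below 0.004 m and angle between the x axis of roller1 and the x axis of frame, either way round below 0.08 rad) or (distance between roller1 and bay3 below 0.012 m and z of roller1 in the frame of bay3 below 0.004 m and angle between the x axis of roller1 and the x axis of frame, either way round below 0.08 rad)) and ((distance between roller2 and bay0 below 0.012 m and z of roller2 in the frame of bay0 below 0.004 m and angle between the x axis of roller2 and the x axis of frame, either way round below 0.08 rad) or (distance between roller2 and bay1 below 0.012 m and z of roller2 in the frame of bay1 below 0.004 m and angle between the x axis of roller2 and the x axis of frame, either way round below 0.08 rad) or (distance between roller2 and bay2 below 0.012 m and z of roller2 in the frame of bay2 below 0.004 m and angle between the x axis of roller2 and the x axis of frame, either way round below 0.08 rad) or (distance between roller2 and bay3 below 0.012 m and z of roller2 in the frame of bay3 below 0.004 m and angle between the x axis of roller2 and the x axis of frame, either way round below 0.08 rad)) and ((distance between roller3 and bay0 below 0.012 m and z of roller3 in the frame of bay0 below 0.004 m and angle between the x axis of roller3 and the x axis of frame, either way round below 0.08 rad) or (distance between roller3 and bay1 below 0.012 m and z of roller3 in the frame of bay1 below 0.004 m and angle between the x axis of roller3 and the x axis of frame, either way round below 0.08 rad) or (distance between roller3 and bay2 below 0.012 m and z of roller3 in the frame of bay2 below 0.004 m and angle between the x axis of roller3 and the x axis of frame, either way round below 0.08 rad) or (distance between roller3 and bay3 below 0.012 m and z of roller3 in the frame of bay3 below 0.004 m and angle between the x axis of roller3 and the x axis of frame, either way round below 0.08 rad))), for 0.2 s.
At the end, for the whole second after the job is handed in: Pin in the lock hole (tip 14 mm or more below the mouth, within 5 mm of the axis, tilt under 0.3 rad), arm held above 0.85 rad; every roller present in a bay: middle within 12 mm of the bay point, under 4 mm above it, within 0.08 rad of the frame x; all at rest (all of step 2 and linear speed of each of roller0, roller1, roller2, roller3, pin below 0.03 m/s); the robot touches nothing.
It fails at once if the mug is knocked over (angle between mug's own z axis and vertical above 0.6 rad).
It fails at once if the spray can is knocked over (angle between spray's own z axis and vertical above 0.6 rad).
Of roller0, roller1, roller2, roller3 only 3 to 4 are there at a start; the rules pass over those that are not, and their reading is None.
At some moment in a run one of roller0, roller1, roller2, roller3 may be knocked a few centimetres aside while the robot is not near it.
It also fails if it takes over 210 s, if anything falls off the work surface, if the arm or the gripper's body presses on something with over 40 N, if the wrist force passes 120 N, or if a joint passes its speed limit or range.

## Working session

There is one attempt and no reset: what is moved stays moved. The work goes in short steps, Python scripts to look and compute and a tool call to move; the robot and the scene stay as the last step left them, time stands still between calls to the robot, and variables do not carry over. Pictures are saved under pics/ and viewed, at most 14 in all, crops included, and the job is handed in when it is done.

Besides the shell and the picture viewer there is one more tool, called after "Request:" as a command line: name --argument value ..., lists and objects as JSON in quotes. servo_tool: Moves the arm, as the interface text tells. Its arguments: {"type":"object","properties":{"series":{"type":"string"}},"required":["series"]}

```bash
mkdir -p pics; ls; cat > h.py <<'E'
import numpy as np,cv2,json
from bench import ctrl
from scipy.spatial.transform import Rotation as R
def Rq(q): return R.from_quat([q[1],q[2],q[3],q[0]])
def cam(name,save=None):
    o=ctrl.get_obs(); c=ctrl.camera(name)
    if name=='wrist':
        T=np.eye(4);T[:3,:3]=Rq(o['eef_rot']).as_matrix();T[:3,3]=o['eef_pos'];T=T@c['T_tool_cam']
    else: T=np.array(c['extrinsics'])
    c['T']=T;c['f']=240/np.tan(np.radians(c['fovy'])/2)
    if save: cv2.imwrite(f'pics/{save}.png',c['img'][:,:,::-1])
    return c
def pts(c):
    v,u=np.mgrid[0:480,0:640];z=c['z_map']
    P=np.stack([(u-c['cx'])/c['f']*z,(v-c['cy'])/c['f']*z,z],-1)
    return P@c['T'][:3,:3].T+c['T'][:3,3]
def ray(c,u,v,h):
    d=c['T'][:3,:3]@np.array([(u-c['cx'])/c['f'],(v-c['cy'])/c['f'],1]);o=c['T'][:3,3]
    return o+d*(h-o[2])/d[2]
def proj(c,p):
    q=np.linalg.inv(c['T'])@np.append(p,1);return q[0]/q[2]*c['f']+c['cx'],q[1]/q[2]*c['f']+c['cy']
def rel(p,yaw=None):
    """tool-frame shift/turn to reach world TCP p with tool down, closing axis (tool y) at world yaw"""
    o=ctrl.get_obs();M=Rq(o['eef_rot']);d=M.inv().apply(np.array(p)-o['eef_pos'])
    t=np.zeros(3)
    if yaw is not None:
        best=None
        for k in(0,np.pi):
            y=np.array([np.cos(yaw+k),np.sin(yaw+k),0]);z=np.array([0,0,-1.]);x=np.cross(y,z)
            r=(M.inv()*R.from_matrix(np.stack([x,y,z],1))).as_rotvec(degrees=True)
            if best is None or np.linalg.norm(r)<np.linalg.norm(best):best=r
        t=best
    print('shift',np.round(d,4),'turn',np.round(t,2));return d,t
E
python3 - <<'E'
from h import *
o=ctrl.get_obs();print({k:np.round(v,3) for k,v in o.items()})
for n in('scene','side','wrist'):
    c=cam(n,n+'0');print(n,np.round(c['T'],3),c['f'],c['cx'],c['cy'],c['z_map'].max())
E
```

```text
pics
{'time_s': np.float64(0.0), 'q': array([-1.472,  0.182,  1.608, -0.   ,  1.354, -0.206]), 'dq': array([-0.002,  0.   , -0.001, -0.002, -0.001, -0.   ]), 'joint_efforts': array([-0.0000e+00, -4.4488e+01, -3.5134e+01, -0.0000e+00,  9.0000e-03,
       -0.0000e+00]), 'eef_pos': array([ 0.173, -0.548,  0.255]), 'eef_rot': array([-0.001,  0.988,  0.152,  0.   ]), 'wrist_force': array([-0.413, -0.197, -0.126]), 'torque': array([-0.021,  0.005,  0.003]), 'grasp_force': np.float64(0.0), 'opening': np.float64(1.002)}
scene [[ 0.076  0.855 -0.513  1.35 ]
 [ 0.997 -0.071  0.03  -0.082]
 [-0.011 -0.513 -0.858  1.413]
 [ 0.     0.     0.     1.   ]] 590.7096580760572 325.45937444487913 236.3735486693852 3.3325188
side [[-0.976 -0.156  0.154  0.387]
 [-0.219  0.718 -0.66   0.768]
 [-0.008 -0.678 -0.735  0.978]
 [ 0.     0.     0.     1.   ]] 589.0713994144141 312.9834152943315 240.71378353993012 3.462918
wrist [[ 0.299 -0.905 -0.303  0.25 ]
 [-0.954 -0.284 -0.093 -0.524]
 [-0.002  0.317 -0.948  0.372]
 [ 0.     0.     0.     1.   ]] 383.3307641432003 320.7802961146742 240.10000436426733 1.5042866
```

View pics/scene0.png

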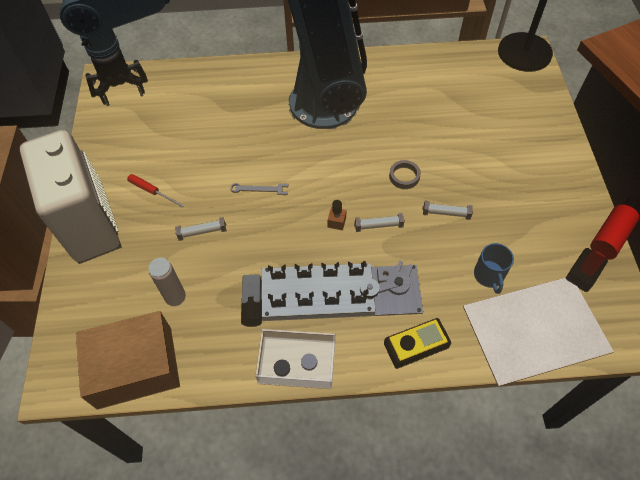

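View pics/side0.png

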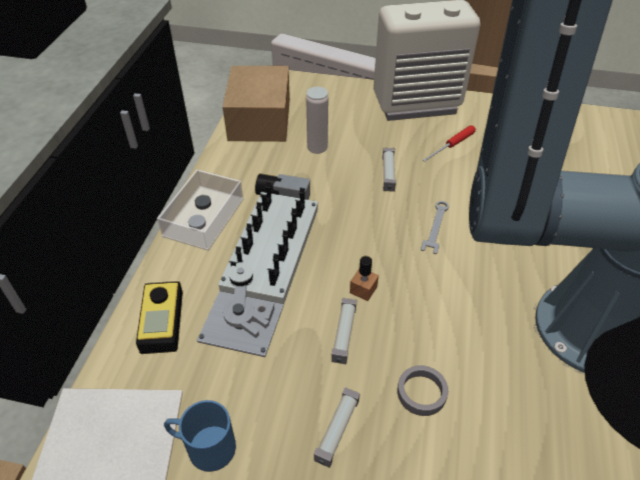

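```bash
python3 - <<'E'
from h import *
a=cv2.imread('pics/scene0.png')[250:330,230:430];b=cv2.imread('pics/side0.png')[160:360,190:390]
cv2.imwrite('pics/z1.png',np.vstack([cv2.resize(a,(750,300),interpolation=cv2.INTER_CUBIC)]))
cv2.imwrite('pics/z2.png',cv2.resize(b,(600,600),interpolation=cv2.INTER_CUBIC))
# clusters above bench
for n in('scene','side'):
    c=cam(n);P=pts(c)
    m=((P[...,2]>0.012)&(P[...,2]<0.3)&(P[...,0]>0.25)&(P[...,0]<0.95)&(abs(P[...,1])<0.6)&(c['z_map']>0)).astype(np.uint8)
    k,l,s,ce=cv2.connectedComponentsWithStats(m)
    for i in range(1,k):
        if s[i,4]<60: continue
        q=P[l==i];print(n,s[i],np.round(ce[i]),'med',np.round(np.median(q,0),3),'lo',np.round(q.min(0),3),'hi',np.round(q.max(0),3))
E
```

```text
scene [317  97  49  18 399] [341. 107.] med [0.291 0.026 0.283] lo [ 0.275 -0.035  0.248] hi [0.3   0.089 0.3  ]
scene [390 160  31  28 366] [405. 173.] med [0.324 0.213 0.022] lo [0.274 0.17  0.012] hi [0.368 0.258 0.033]
scene [127 174  37  22 270] [143. 184.] med [ 0.298 -0.551  0.022] lo [ 0.253 -0.598  0.012] hi [ 0.339 -0.49   0.032]
scene [ 85 188  36  59 620] [104. 216.] med [ 0.496 -0.595  0.158] lo [ 0.454 -0.6    0.014] hi [ 0.517 -0.587  0.278]
scene [328 200  18  28 374] [337. 214.] med [0.47  0.001 0.04 ] lo [ 0.432 -0.024  0.012] hi [0.49  0.026 0.102]
scene [423 201  50  17 482] [448. 209.] med [0.46  0.314 0.025] lo [0.427 0.247 0.012] hi [0.487 0.385 0.036]
scene [354 213  50  17 492] [379. 222.] med [0.485 0.117 0.025] lo [0.46  0.049 0.012] hi [0.501 0.186 0.038]
scene [175 217  51  21 493] [200. 228.] med [ 0.465 -0.379  0.026] lo [ 0.435 -0.447  0.012] hi [ 0.487 -0.309  0.037]
scene [ 475  243   39   51 1165] [494. 265.] med [0.663 0.392 0.061] lo [0.613 0.352 0.012] hi [0.736 0.436 0.098]
scene [ 148  258   38   48 1056] [166. 281.] med [ 0.675 -0.435  0.132] 
[... 1819 characters left out ...]
 hi [0.294 0.092 0.3  ]
side [349 256  29  42 751] [364. 278.] med [0.458 0.013 0.04 ] lo [ 0.432 -0.017  0.012] hi [0.488 0.034 0.1  ]
side [ 135  281   47   72 2776] [159. 316.] med [0.831 0.187 0.044] lo [0.783 0.091 0.012] hi [0.898 0.252 0.059]
side [331 298  25  64 928] [343. 330.] med [0.478 0.128 0.027] lo [0.461 0.052 0.012] hi [0.496 0.191 0.035]
side [ 397  365   51   49 1041] [422. 389.] med [0.317 0.221 0.024] lo [0.273 0.17  0.012] hi [0.362 0.262 0.031]
side [ 313  387   47   78 1337] [336. 426.] med [0.453 0.325 0.027] lo [0.426 0.249 0.012] hi [0.482 0.387 0.036]
side [ 163  400   72   70 2726] [204. 433.] med [0.659 0.397 0.062] lo [0.614 0.355 0.012] hi [0.732 0.437 0.099]
```

View pics/z1.png

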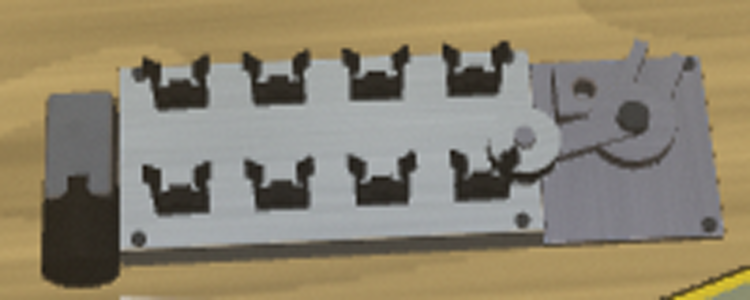

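View pics/z2.png

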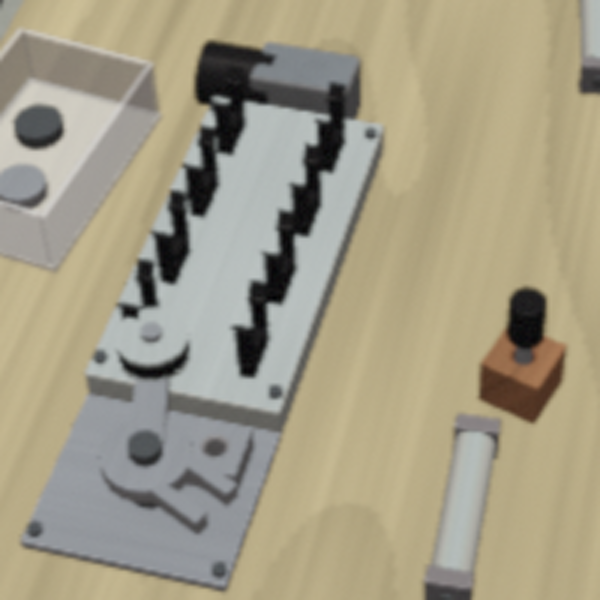

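```bash
python3 - <<'E'
from h import *
c=cam('scene')
print(ray(c,398.5,280.7,.055),ray(c,385.5,273.2,.03))
rel([.46,.0,.2],-np.pi/2)
E
```

```text
[0.68558626 0.14144998 0.055     ] [0.64879559 0.11461959 0.03      ]
shift [ 0.4387 -0.4368  0.0563] turn [-0.03 -0.   17.47]
```

Request:
servo_tool --series "-1 0.029 -0.029 0.003 0 0 1.5; -1 0.058 -0.058 0.007 0 0 3; -1 0.087 -0.087 0.01 0 0 4.5; -1 0.116 -0.116 0.014 0 0 6; -1 0.145 -0.145 0.018 0 0 7.5; -1 0.174 -0.174 0.022 0 0 9; -1 0.203 -0.203 0.026 0 0 10.5; -1 0.232 -0.232 0.03 0 0 12; -1 0.261 -0.261 0.034 0 0 13.5; -1 0.29 -0.29 0.038 0 0 15; -1 0.319 -0.319 0.042 0 0 16.5; -1 0.348 -0.348 0.046 0 0 17.5"

```text
time_s: 1.3
eef_pos: [0.4007, -0.1102, 0.2105]
eef_rot: [0.0, 1.0, -0.001, 0.001]
wrist_force: [1.0, -0.4, 0.5]
opening: 0.995
grasp_force: 0.0
```

```bash
python3 - <<'E'
from h import *
rel([.46,.0,.2],-np.pi/2)
E
```

```text
shift [ 0.0591 -0.1104  0.0105] turn [ 0.04 -0.06 -0.13]
```

Request:
servo_tool --series "-1 0.02 -0.035 0.003 0 0 0; -1 0.04 -0.07 0.006 0 0 0; -1 0.059 -0.11 0.01 0 0 0; -1 0.059 -0.11 0.01 0 0 0; -1 0.059 -0.11 0.01 0 0 0"

```text
time_s: 1.72
eef_pos: [0.4594, 0.0002, 0.2]
eef_rot: [-0.0, 1.0, 0.002, -0.0]
wrist_force: [-0.9, -0.2, 0.2]
opening: 1.001
grasp_force: 0.0
```

```bash
python3 - <<'E'
from h import *
c=cam('wrist','w1');P=pts(c);hsv=cv2.cvtColor(c['img'],cv2.COLOR_RGB2HSV)
print(np.round(ctrl.get_obs()['eef_pos'],4))
ok=c['z_map']>0
for lo,hi in((.036,.045),(.092,.102)):
    m=ok&(P[...,2]>lo)&(P[...,2]<hi)&(abs(P[...,0]-.46)<.06)&(abs(P[...,1])<.05)
    q=P[m];print(m.sum(),q.mean(0),(q.min(0)+q.max(0))/2,np.ptp(q,axis=0))
E
```

```text
[ 0.4591 -0.0013  0.2001]
2003 [0.46573102 0.00316892 0.03875223] [0.45879795 0.00295282 0.03858083] [0.054329   0.05513237 0.00511006]
1251 [0.4592783  0.00285522 0.09457463] [0.45879372 0.00295509 0.09439338] [0.0251983  0.02486511 0.00473142]
```

View pics/w1.png

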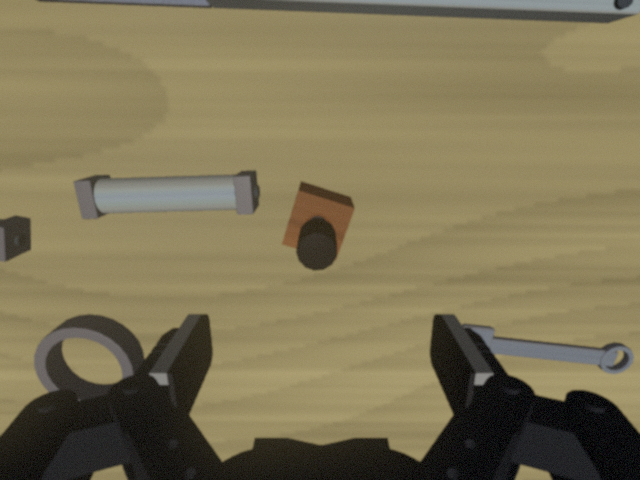

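Request:
servo_tool --series "-1 0.03 -0.02 0 0 0 0; -1 0.06 -0.04 0 0 0 0; -1 0.09 -0.06 0 0 0 0; -1 0.12 -0.08 0 0 0 0; -1 0.15 -0.1 0 0 0 0; -1 0.18 -0.12 0 0 0 0; -1 0.2 -0.12 0 0 0 0; -1 0.2 -0.12 0 0 0 0; -1 0.2 -0.12 0 0 0 0"

```text
time_s: 2.52
eef_pos: [0.6597, 0.1155, 0.1998]
eef_rot: [0.0, 1.0, -0.001, -0.0]
wrist_force: [0.4, 0.5, 0.7]
opening: 1.001
grasp_force: 0.0
```

```bash
python3 - <<'E'
from h import *
c=cam('wrist','w2');np.savez('w2.npz',**{k:c[k] for k in('img','z_map','T','f','cx','cy')})
print(np.round(ctrl.get_obs()['eef_pos'],4))
E
```

```text
[0.6589 0.1156 0.1998]
```

View pics/w2.png

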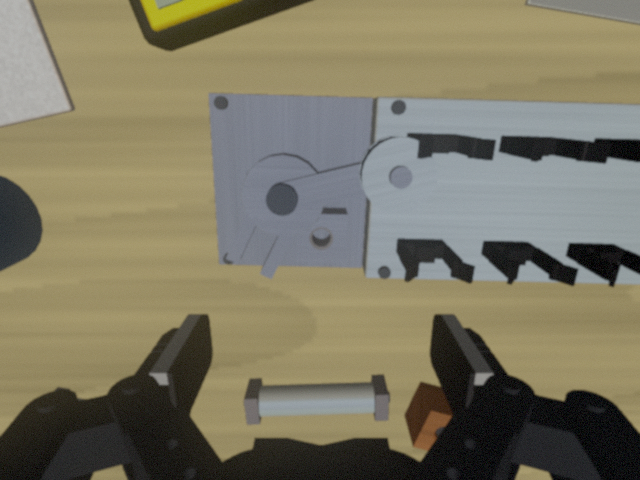

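```bash
python3 - <<'E'
from h import *
c=dict(np.load('w2.npz'));P=pts(c);g=cv2.cvtColor(c['img'],cv2.COLOR_RGB2GRAY)
print('hub z',P[199,282],'hole rim z',P[237,335],P[215,325],'deck z',P[200,500],P[120,460],'plate',P[130,300],'prong',P[270,268],'wheel',P[160,385])
print('hub',ray(c,282,199,P[199,282,2]))
# hole ellipse
w=g[222:252,304:338];
print(w[::2,::2])
for t in(70,85,95):
    m=(w<t).astype(np.uint8);k,l,s,ce=cv2.connectedComponentsWithStats(m)
    print(t,[(tuple(s[i]),ce[i]+[304,222]) for i in range(1,k) if s[i,4]>20])
print('hole',ray(c,321,237,.03))
# deck -x edge and near edge
for u in(400,450,500,560,620):
    col=P[250:300,u,:];ok=(col[:,2]>.026)&(col[:,2]<.034);
    if ok.any(): print(u,col[ok][-1])
z=P[...,2];m=(abs(z-.03)<.003)&(P[...,0]>.61)&(P[...,0]<.75)
for v in(110,130,210,230,265):
    r=P[v,330:420];ok=abs(r[:,2]-.03)<.002;print(v,r[ok][0])
E
python3 -c "
import cv2;a=cv2.imread('pics/w2.png')[150:290,210:390];cv2.imwrite('pics/z3.png',cv2.resize(a,None,fx=4,fy=4,interpolation=cv2.INTER_CUBIC))"
```

```text
hub z [0.6836407  0.14204921 0.05531219] hole rim z [0.64673372 0.10408795 0.02759006] [0.66519859 0.11201417 0.02931259] deck z [ 0.67643719 -0.02146932  0.0290828 ] [0.73481421 0.01542659 0.02872645] plate [0.72742692 0.13113414 0.00733828] prong [0.6266265  0.15563845 0.04639756] wheel [0.71163161 0.07429056 0.06900579]
hub [0.6836407  0.14204921 0.05531219]
[[125 126 127 128 125 128 129 128 131 129 126 132 130 130 129 128 130]
 [127 125 124 125 125 127 130 127 129 128 128 130 130 132 129 127 130]
 [125 126 122 124 128 130 127 126 124 125 126 129 128 130 129 128 129]
 [125 126 126 125 131 126 119 117 117 118 117 118 127 130 131 133 128]
 [124 126 125 126 123 119 119 121 123 123 124 121 122 123 126 128 130]
 [126 125 128 126 114 121 126 125 127 124 125 122 124 120 126 131 129]
 [128 128 127 120 107 117 125 123 126 129 125 123 109 110 124 128 129]
 [125 129 124 113  84  87 116 123 124 128 123 112  90  97 119 127 131]
 [127 125 124 109  84  70  78  94 110 107  96  84  69  94 117 124 129]
 [125 127 125 112  91  61  67  67  70  70  72  70  75 103 118 129 127]
 [127 125 125 117 105  78 
[... 411 characters left out ...]
[318.56666667, 240.9       ]))]
85 [((np.int32(8), np.int32(14), np.int32(18), np.int32(10), np.int32(108)), array([320.48148148, 240.85185185]))]
95 [((np.int32(8), np.int32(13), np.int32(19), np.int32(12), np.int32(136)), array([320.53676471, 240.72794118]))]
hole [0.64756469 0.11516818 0.03      ]
400 [0.61136093 0.05056576 0.0281437 ]
450 [0.61067951 0.00980232 0.02895455]
500 [ 0.60820481 -0.03192807  0.02780665]
560 [ 0.62710359 -0.07677668  0.02912353]
620 [ 0.60455081 -0.13230931  0.02659538]
110 [0.74181242 0.07379563 0.02968544]
130 [0.72813724 0.07584024 0.02803386]
210 [0.66877283 0.07728536 0.02827515]
230 [0.65307352 0.10732671 0.02932354]
265 [0.62294531 0.07880899 0.02811312]
```

View pics/z3.png

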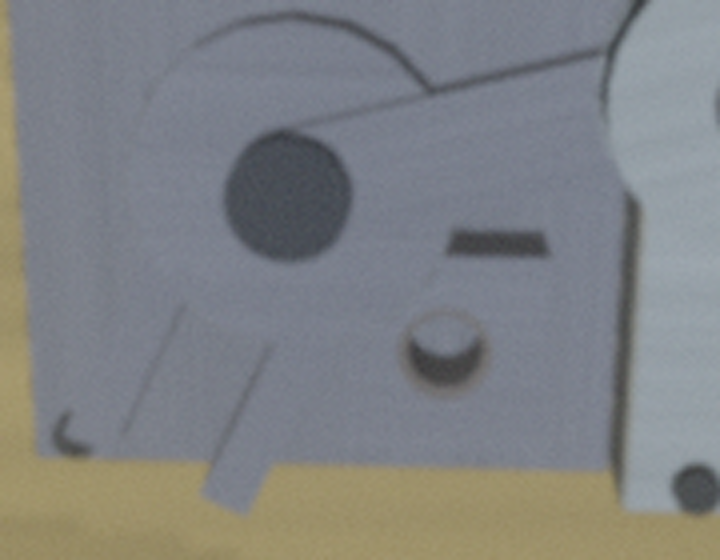

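```bash
python3 - <<'E'
from h import *
c=dict(np.load('w2.npz'));print('hole',ray(c,321.25,238,.03),'hub',ray(c,282.25,199.2,.056),'slot',ray(c,257.5,246,.048))
for i in range(3):print(np.round(ctrl.get_obs()['eef_pos'],4))
rel([.459,.002,.15],-np.pi/2)
E
```

```text
hole [0.64673726 0.11497483 0.03      ] hub [0.68365114 0.14180993 0.056     ] slot [0.64661382 0.16226064 0.048     ]
[0.6589 0.1156 0.1998]
[0.6589 0.1156 0.1998]
[0.6589 0.1156 0.1998]
shift [-0.1995  0.1142  0.0501] turn [ 0.02  0.08 -0.17]
```

Request:
servo_tool --series "-1 -0.033 0.019 0 0 0 0; -1 -0.066 0.038 0 0 0 0; -1 -0.1 0.057 0 0 0 0; -1 -0.133 0.076 0 0 0 0; -1 -0.166 0.095 0 0 0 0; -1 -0.2 0.114 0.02 0 0 0; -1 -0.2 0.114 0.05 0 0 0; -1 -0.2 0.114 0.05 0 0 0; -1 -0.2 0.114 0.05 0 0 0; -1 -0.2 0.114 0.05 0 0 0"

```text
time_s: 3.4
eef_pos: [0.4601, 0.0034, 0.1517]
eef_rot: [0.0, 1.0, -0.001, 0.001]
wrist_force: [0.6, -0.4, 0.4]
opening: 0.999
grasp_force: 0.0
```

```bash
python3 - <<'E'
from h import *
c=cam('wrist','w3');P=pts(c)
for i in range(2):print(np.round(ctrl.get_obs()['eef_pos'],4))
m=(c['z_map']>0)&(P[...,2]>.091)&(P[...,2]<.102)&(abs(P[...,0]-.46)<.03)&(abs(P[...,1])<.03)
q=P[m];print(m.sum(),q.mean(0),(q.min(0)+q.max(0))/2,np.ptp(q,axis=0))
rel([.459,.003,.086],-np.pi/2)
E
```

```text
[0.4606 0.0035 0.152 ]
[0.4606 0.0035 0.152 ]
1916 [0.45968379 0.00284073 0.09448584] [0.45879102 0.00303579 0.09399798] [0.02538838 0.02516137 0.00596809]
shift [-0.0018  0.0005  0.066 ] turn [ 0.03 -0.15 -0.04]
```

Request:
servo_tool --series "-1 -0.001 0 0.033 0 0 0; -1 -0.001 0 0.066 0 0 0; -1 -0.001 0 0.066 0 0 0; 1 -0.001 0 0.066 0 0 0; 1 -0.001 0 0.066 0 0 0; 1 -0.001 0 0.066 0 0 0; 1 -0.001 0 0.066 0 0 0; 1 -0.001 0 0.066 0 0 0; 1 -0.001 0 0.066 0 0 0; 1 -0.001 0 0.066 0 0 0"

```text
time_s: 4.28
eef_pos: [0.4595, 0.0035, 0.086]
eef_rot: [0.0, 1.0, -0.0, 0.001]
wrist_force: [-0.1, -0.0, 5.8]
opening: 0.284
grasp_force: 58.4
```

Request:
servo_tool --series "1 0 0 -0.03 0 0 0; 1 0 0 -0.06 0 0 0; 1 0.03 -0.026 -0.06 0 0 0; 1 0.06 -0.052 -0.06 0 0 0; 1 0.09 -0.078 -0.06 0 0 0; 1 0.12 -0.104 -0.06 0 0 0; 1 0.15 -0.13 -0.06 0 0 0; 1 0.184 -0.16 -0.06 0 0 0; 1 0.184 -0.16 -0.06 0 0 0; 1 0.184 -0.16 -0.06 0 0 0; 1 0.184 -0.16 -0.06 0 0 0"

```text
time_s: 5.2
eef_pos: [0.6416, 0.1637, 0.1439]
eef_rot: [0.0, 1.0, 0.0, -0.001]
wrist_force: [-1.1, -0.3, -1.2]
opening: 0.291
grasp_force: 59.8
```

```bash
python3 - <<'E'
from h import *
o=ctrl.get_obs();print(np.round(o['eef_pos'],4),o['opening'])
t=np.array(o['eef_pos'])-[0,0,.076]
ims=[]
for n,s in(('scene',90),('side',90)):
    c=cam(n);u,v=proj(c,t);u0,v0=int(u),int(v);print(n,u,v,'slot',proj(c,[.643,.163,.048]),'org',u0-45,v0-45)
    ims.append(cv2.resize(c['img'][v0-45:v0+45,u0-45:u0+45,::-1],(400,400),interpolation=cv2.INTER_CUBIC))
cv2.imwrite('pics/z4.png',np.hstack(ims))
E
```

```text
[0.6416 0.1637 0.1439] 0.29078036934409723
scene 405.17742671825073 262.5932120101844 slot (np.float64(404.17862768957514), np.float64(266.71086662992315)) org 360 217
side 254.81421087567173 317.0000229601966 slot (np.float64(255.05930777757965), np.float64(322.6587857374941)) org 209 272
```

View pics/z4.png

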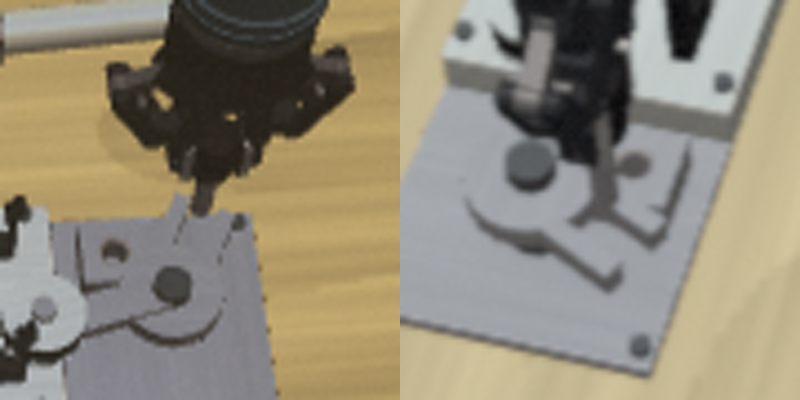

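```bash
python3 - <<'E'
from h import *
c=dict(np.load('w2.npz'));P=pts(c);H=np.array([.6837,.1418])
d=P[...,:2]-H;r=np.hypot(d[...,0],d[...,1]);a=np.degrees(np.arctan2(d[...,1],d[...,0]))%360
for lo,hi in((36,44),(44,50),(50,56),(56,62)):
    m=(r>lo/1e3)&(r<hi/1e3)&(P[...,2]>.041)&(P[...,2]<.055)&(a>100)&(a<200)
    h,_=np.histogram(a[m],np.arange(110,201,3));print(lo,h)
E
```

```text
36 [ 0  0  0  3 10 26 31 32 28 22  2  0  0  0  0  0  0  0 16 26 29 27 30 15
  3  0  0  0  0  0]
44 [ 0  0  0  0  0  3 17 26 24 24 15  0  0  0  0  0  0  6 26 27 21 26  5  0
  0  0  0  0  0  0]
50 [ 0  0  0  0  0  0  1 23 28 29 25  1  0  0  0  0  0 16 24 26 29  6  0  0
  0  0  0  0  0  0]
56 [ 0  0  0  0  0  0  0  3 25 30 32 12  0  0  0  0  0 29 31 30 17  0  0  0
  0  0  0  0  0  0]
```

Request:
servo_tool --series "1 0.001 0 0.01 0 0 0; 1 0.001 0 0.02 0 0 0; 1 0.001 0 0.031 0 0 0; 1 0.001 0 0.031 0 0 0; 1 0.001 0 0.031 0 0 0"

```text
time_s: 5.72
eef_pos: [0.642, 0.1633, 0.1115]
eef_rot: [0.0, 1.0, -0.001, -0.002]
wrist_force: [-0.3, 0.2, -0.7]
opening: 0.291
grasp_force: 59.8
```

Request:
servo_tool --series "1 -0.002 0.004 -0.001 0 0 0; 1 -0.0036 0.0093 -0.001 0 0 0; 1 -0.0046 0.015 -0.001 0 0 0; 1 -0.005 0.0212 -0.001 0 0 0; 1 -0.0046 0.027 -0.001 0 0 0; 1 -0.0034 0.033 -0.001 0 0 0; 1 -0.0008 0.0405 -0.001 0 0 0; 1 0.002 0.0445 -0.001 0 0 0; 1 0.0045 0.0485 -0.001 0 0 0; 1 0.0045 0.0485 -0.001 0 0 0; 1 0.0045 0.0485 -0.001 0 0 0"

```text
time_s: 6.63
eef_pos: [0.6472, 0.115, 0.1142]
eef_rot: [-0.0, 1.0, -0.001, -0.001]
wrist_force: [-2.2, 3.7, 1.7]
opening: 0.292
grasp_force: 59.9
```

```bash
python3 - <<'E'
from h import *
o=ctrl.get_obs();print(np.round(o['eef_pos'],4),o['opening'])
t=np.array(o['eef_pos'])-[0,0,.076];ims=[]
for n in('scene','side'):
    c=cam(n);u,v=proj(c,t);u0,v0=int(u),int(v);print(n,u,v,'hole',proj(c,[.6467,.115,.03]),'org',u0-45,v0-45)
    ims.append(cv2.resize(c['img'][v0-45:v0+45,u0-45:u0+45,::-1],(400,400),interpolation=cv2.INTER_CUBIC))
cv2.imwrite('pics/z5.png',np.hstack(ims))
E
```

```text
[0.6472 0.115  0.1142] 0.29172056194834567
scene 385.79825342428046 271.22790783579893 hole (np.float64(385.5418572104306), np.float64(272.48228948850857)) org 340 226
side 260.31829002661334 305.4283868555088 hole (np.float64(260.87576476719875), np.float64(307.93812296838604)) org 215 260
```

View pics/z5.png

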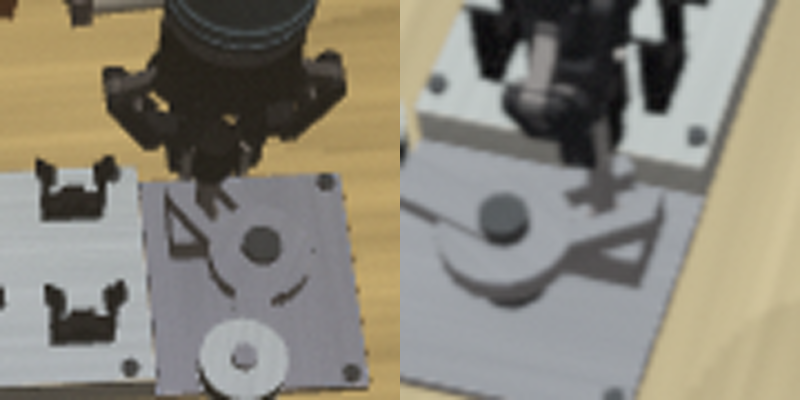

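Request:
servo_tool --series "1 0 0 0.006 0 0 0; 1 0 0 0.012 0 0 0; 1 0 0 0.016 0 0 0; 1 0 0 0.016 0 0 0; 1 0 0 0.016 0 0 0"

```text
time_s: 7.15
eef_pos: [0.6466, 0.1154, 0.0967]
eef_rot: [-0.0, 1.0, -0.0, -0.001]
wrist_force: [-1.0, 4.1, -3.7]
opening: 0.287
grasp_force: 60.0
```

Request:
servo_tool --series "1 0 0 0.005 0 0 0; 1 0 0 0.01 0 0 0; 1 0 0 0.0125 0 0 0; 1 0 0 0.0125 0 0 0; 1 0 0 0.0125 0 0 0"

```text
time_s: 7.57
eef_pos: [0.6473, 0.1152, 0.0851]
eef_rot: [0.0, 1.0, -0.0, -0.001]
wrist_force: [-2.2, 4.2, -3.3]
opening: 0.287
grasp_force: 59.8
```

Request:
servo_tool --series "1 0 0 0.002 0 0 0; 1 0 0 0.002 0 0 0; 0.05 0 0 0.001 0 0 0; 0.05 0 0 0.001 0 0 0; 0.05 0 0 0.001 0 0 0; 0.05 0 0 0.001 0 0 0; 0.05 0 0 -0.02 0 0 0; 0.05 0 0 -0.05 0 0 0; 0.05 0 0 -0.09 0 0 0;  0.05 -0.02 0 -0.12 0 0 0; -1 -0.04 0 -0.12 0 0 0; -1 -0.04 0 -0.12 0 0 0"

```text
time_s: 8.57
eef_pos: [0.607, 0.1154, 0.2087]
eef_rot: [0.0, 1.0, -0.0, 0.002]
wrist_force: [-0.5, 0.4, -0.4]
opening: 0.739
grasp_force: 0.0
```

```bash
python3 - <<'E'
from h import *
o=ctrl.get_obs();print(np.round(o['eef_pos'],4),o['opening'])
ims=[]
for n in('scene','side'):
    c=cam(n);P=pts(c);u,v=proj(c,[.647,.115,.06]);u0,v0=int(u),int(v)
    m=(c['z_map']>0)&(abs(P[...,0]-.647)<.03)&(abs(P[...,1]-.115)<.03)&(P[...,2]>.07)&(P[...,2]<.12);q=P[m];print(n,'handle',len(q),q.mean(0),q.max(0),q.min(0))
    ims.append(cv2.resize(c['img'][v0-45:v0+45,u0-45:u0+45,::-1],(400,400),interpolation=cv2.INTER_CUBIC))
cv2.imwrite('pics/z6.png',np.hstack(ims))
rel([.6,0,.26],-np.pi/2)
E
```

```text
[0.607  0.1154 0.2087] 0.7387325335902782
scene handle 110 [0.64979294 0.11687082 0.08824883] [0.66127933 0.12991328 0.09899473] [0.63277926 0.10490082 0.0708583 ]
side handle 203 [0.64310593 0.12431134 0.08783515] [0.65619837 0.13484034 0.09797017] [0.63203541 0.10884564 0.07012754]
shift [-0.0076  0.1151 -0.0538] turn [ 0.02 -0.06 -0.04]
```

View pics/z6.png

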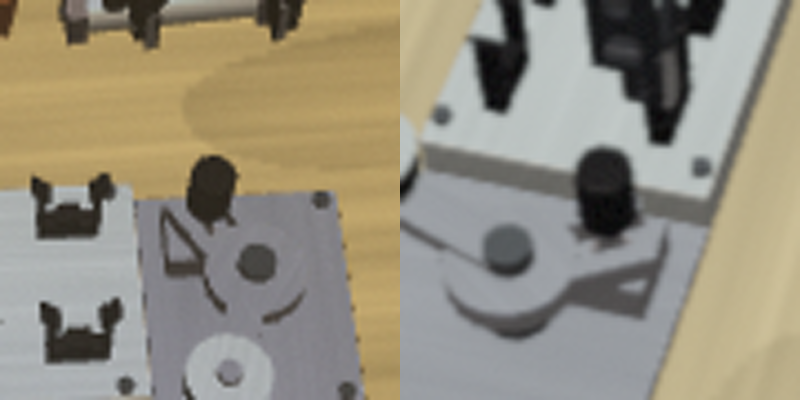

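Request:
servo_tool --series "-1 0.01 0.03 -0.02 0 0 0; -1 0.02 0.06 -0.04 0 0 0; -1 0.03 0.09 -0.05 0 0 0; -1 0.04 0.12 -0.05 0 0 0; -1 0.05 0.15 -0.05 0 0 0; -1 0.05 0.15 -0.05 0 0 0; -1 0.05 0.15 -0.05 0 0 0; -1 0.05 0.15 -0.05 0 0 0"

```text
time_s: 9.33
eef_pos: [0.6576, -0.0348, 0.2542]
eef_rot: [-0.0, 1.0, -0.001, -0.001]
wrist_force: [-0.4, 0.2, -0.4]
opening: 1.001
grasp_force: 0.0
```

```bash
python3 - <<'E'
from h import *
c=cam('wrist','w4');np.savez('w4.npz',**{k:c[k] for k in('img','z_map','T','f','cx','cy')})
P=pts(c);print(np.round(ctrl.get_obs()['eef_pos'],4))
m=((c['z_map']>0)&(P[...,2]>.075)&(P[...,2]<.095)&(P[...,0]>.6)&(P[...,0]<.76)&(P[...,1]<.1)&(P[...,1]>-.3)).astype(np.uint8)
k,l,s,ce=cv2.connectedComponentsWithStats(m)
for i in range(1,k):
    if s[i,4]<15: continue
    q=P[l==i];print(s[i],'mean',np.round(q.mean(0),4),'mid',np.round((q.min(0)+q.max(0))/2,4),np.round(np.ptp(q,axis=0),3))
E
```

```text
[ 0.6575 -0.0341  0.2546]
[192 130  21  18 334] mean [0.7205 0.052  0.0814] mid [0.7204 0.0522 0.0813] [0.012 0.012 0.013]
[241 131  14  18 226] mean [0.7196 0.0182 0.0821] mid [0.7195 0.0186 0.0814] [0.012 0.011 0.012]
[287 132  16  18 267] mean [ 0.7184 -0.0157  0.0815] mid [ 0.7183 -0.0157  0.0816] [0.012 0.011 0.013]
[332 134  17  18 274] mean [ 0.7173 -0.0494  0.0818] mid [ 0.7173 -0.0491  0.0813] [0.012 0.011 0.012]
[380 135  15  18 231] mean [ 0.7165 -0.0831  0.0819] mid [ 0.7164 -0.0836  0.0813] [0.012 0.011 0.012]
[422 136  22  19 329] mean [ 0.7153 -0.1169  0.0812] mid [ 0.7152 -0.1171  0.0813] [0.012 0.012 0.012]
[473 138  13  18 184] mean [ 0.7144 -0.1504  0.0825] mid [ 0.7142 -0.1516  0.0814] [0.012 0.012 0.013]
[513 139  24  18 370] mean [ 0.7132 -0.1847  0.0811] mid [ 0.7131 -0.1851  0.0816] [0.012 0.012 0.013]
[200 232  19  19 270] mean [0.641  0.0545 0.0814] mid [0.6405 0.0549 0.0811] [0.013 0.012 0.012]
[245 234  13  19 195] mean [0.6401 0.0205 0.082 ] mid [0.6395 0.0211 0.0813] [0.013 0.012 0.012]
[287 235  15  19 231] mean [ 0.639  -0.0133  0.0812] mid [ 0.6385 -0.0134  0.0814] [0.013 0.011 0.013]
[329 236  15  19 236] mean [ 0.6379 -0.0469  0.0815] mid [ 0.6373 -0.0469  0.0812] [0.013 0.011 0.012]
[372 237  14  19 197] mean [ 0.637  -0.0807  0.0816] mid [ 0.6363 -0.0811  0.081 ] [0.013 0.012 0.012]
[411 238  19  19 273] mean [ 0.6358 -0.1145  0.0811] mid [ 0.6355 -0.1147  0.0812] [0.012 0.012 0.012]
[457 239  12  19 160] mean [ 0.635  -0.1481  0.082 ] mid [ 0.6343 -0.1487  0.0813] [0.013 0.012 0.012]
[494 240  22  20 304] mean [ 0.6336 -0.1822  0.0809] mid [ 0.6332 -0.1826  0.0811] [0.013 0.012 0.012]
```

View pics/w4.png

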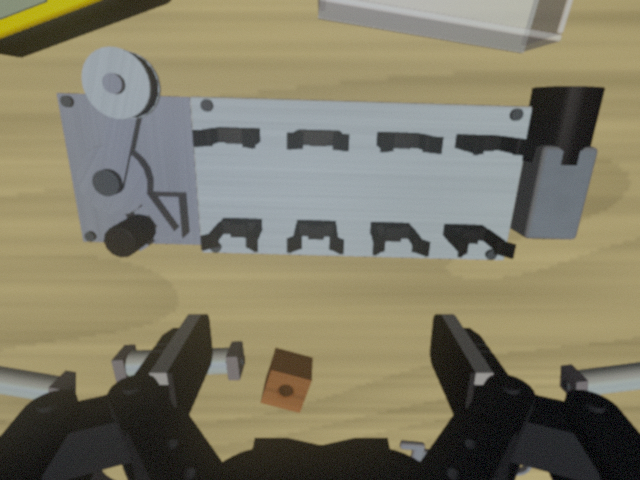

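```bash
cat >> h.py <<'E'
def rollers(n):
    c=cam(n);P=pts(c)
    m=((P[...,2]>0.013)&(P[...,2]<0.045)&(P[...,0]>0.25)&(P[...,0]<0.8)&(abs(P[...,1])<0.6)&(c['z_map']>0)).astype(np.uint8)
    k,l,s,ce=cv2.connectedComponentsWithStats(m)
    for i in range(1,k):
        q=P[l==i].astype(np.float32)
        if s[i,4]<150: continue
        r=cv2.minAreaRect(q[:,:2]*1000);a,b=r[1]
        if 115<max(a,b)<160 and min(a,b)<45:
            t=q[q[:,2]>.022];ax=np.linalg.svd(t[:,:2]-t[:,:2].mean(0),full_matrices=False)[2][0];yaw=np.degrees(np.arctan2(ax[1],ax[0]))%180
            e=(t[:,:2]-t[:,:2].mean(0))@ax;ctr=t[:,:2].mean(0)+ax*(e.min()+e.max())/2
            print(n,'ctr',np.round(ctr,4),'rect',np.round(r[0],1),np.round(r[1],0),'axis yaw',round(yaw,1))
E
python3 - <<'E'
from h import *
rollers('scene');rollers('side')
o=ctrl.get_obs();print(o['time_s'],np.round(o['q'],3))
rel([.481,.12,.12],0)
E
```

```text
scene ctr [ 0.2946 -0.5527] rect [ 300.7 -543.3] [129.  26.] axis yaw 53.5
scene ctr [0.4573 0.3149] rect [454.7 316.2] [138.  39.] axis yaw 78.4
scene ctr [0.4826 0.1268] rect [483.4 126.9] [ 34. 116.] axis yaw 92.0
scene ctr [ 0.4634 -0.3781] rect [ 460.8 -377.1] [ 36. 137.] axis yaw 99.0
side ctr [ 0.4591 -0.3742] rect [ 458.7 -374.3] [ 30. 141.] axis yaw 99.3
side ctr [0.4786 0.1222] rect [478.6 122.2] [ 30. 139.] axis yaw 92.0
side ctr [0.453  0.3179] rect [454.1 318.7] [138.  31.] axis yaw 78.0
9.4833 [-0.231  0.364  1.381  0.     1.397  1.339]
shift [-0.1762 -0.1536  0.1354] turn [-6.000e-02  2.000e-02 -8.996e+01]
```

Request:
servo_tool --series "-1 -0.015 -0.013 0 0 0 -7; -1 -0.03 -0.026 0 0 0 -14; -1 -0.045 -0.039 0 0 0 -21; -1 -0.06 -0.052 0 0 0 -28; -1 -0.075 -0.065 0.01 0 0 -35; -1 -0.09 -0.078 0.02 0 0 -42; -1 -0.105 -0.091 0.03 0 0 -49; -1 -0.12 -0.104 0.045 0 0 -56; -1 -0.135 -0.117 0.06 0 0 -63; -1 -0.15 -0.13 0.075 0 0 -70; -1 -0.165 -0.143 0.09 0 0 -77; -1 -0.177 -0.154 0.105 0 0 -84"

```text
time_s: 10.48
eef_pos: [0.4792, 0.1211, 0.1503]
eef_rot: [0.0, 0.741, 0.672, 0.0]
wrist_force: [-0.1, 1.1, 0.2]
opening: 0.998
grasp_force: 0.0
```

```bash
cat >> h.py <<'E'
def near(x,y,R0=.09):
    """wrist view: roller axis from tube-top points"""
    c=cam('wrist');P=pts(c)
    m=(c['z_map']>0)&(P[...,2]>.015)&(P[...,2]<.04)&(np.hypot(P[...,0]-x,P[...,1]-y)<R0)
    k,l,s,ce=cv2.connectedComponentsWithStats(m.astype(np.uint8));i=1+np.argmax(s[1:,4]);q=P[l==i].astype(np.float32)
    r=cv2.minAreaRect(q[:,:2]*1000);print('near',r,len(q),np.round(q.mean(0),4))
E
python3 - <<'E'
from h import *
print(np.round(ctrl.get_obs()['eef_pos'],4));near(.4806,.12)
rel([.4806,.12,.12],np.radians(2))
E
```

```text
[0.4792 0.1211 0.1503]
near ((477.6256408691406, 120.80450439453125), (29.969406127929688, 137.65699768066406), 1.8589656352996826) 8134 [0.4778 0.1255 0.0257]
shift [-0.0021  0.0058  0.0268] turn [-0.4  -0.05 -7.1 ]
```

Request:
servo_tool --series "-1 0 -0.001 0.03 0 0 -4; -1 0 -0.001 0.06 0 0 -7.5; -1 0 -0.001 0.09 0 0 -7.5; -1 0 -0.001 0.11 0 0 -7.5; -1 0 -0.001 0.122 0 0 -7.5; -1 0 -0.001 0.122 0 0 -7.5; 1 0 -0.001 0.122 0 0 -7.5; 1 0 -0.001 0.122 0 0 -7.5; 1 0 -0.001 0.122 0 0 -7.5; 1 0 -0.001 0.122 0 0 -7.5; 1 0 -0.001 0.122 0 0 -7.5; 1 0 -0.001 0.122 0 0 -7.5"

```text
time_s: 11.53
eef_pos: [0.4806, 0.1195, 0.0301]
eef_rot: [0.001, 0.698, 0.716, 0.001]
wrist_force: [-1.7, -0.6, 5.5]
opening: 0.305
grasp_force: 58.6
```

```bash
python3 - <<'E'
from h import *
print(np.round(ctrl.get_obs()['eef_pos'],4))
rel([.678,-.0313,.16],np.radians(-91.8))
E
```

```text
[0.4806 0.1195 0.0301]
shift [-0.1558  0.1937 -0.1295] turn [ 9.000e-02  8.000e-02 -8.673e+01]
```

Request:
servo_tool --series "1 0 0 -0.04 0 0 0; 1 0 0 -0.08 0 0 -4; 1 -0.01 0.01 -0.12 0 0 -11; 1 -0.02 0.03 -0.14 0 0 -18; 1 -0.04 0.05 -0.14 0 0 -25; 1 -0.06 0.075 -0.14 0 0 -32; 1 -0.08 0.1 -0.14 0 0 -39; 1 -0.1 0.125 -0.14 0 0 -46; 1 -0.12 0.15 -0.14 0 0 -53; 1 -0.14 0.17 -0.14 0 0 -60; 1 -0.15 0.185 -0.14 0 0 -67; 1 -0.156 0.194 -0.14 0 0 -74"

```text
time_s: 12.53
eef_pos: [0.6789, -0.0337, 0.1686]
eef_rot: [0.0, 0.125, 0.992, -0.0]
wrist_force: [-1.2, -0.3, -1.8]
opening: 0.298
grasp_force: 60.1
```

```bash
python3 - <<'E'
from h import *
print(np.round(ctrl.get_obs()['eef_pos'],4))
rel([.678,-.0313,.13],np.radians(-91.8))
E
```

```text
[ 0.6789 -0.0337  0.1686]
shift [0.0015 0.0021 0.0386] turn [ -0.02   0.03 -12.5 ]
```

Request:
servo_tool --series "1 0.001 0.002 0.01 0 0 -7; 1 0.001 0.002 0.025 0 0 -12.5; 1 0.001 0.002 0.038 0 0 -12.5; 1 0.001 0.002 0.038 0 0 -12.5; 1 0.001 0.002 0.038 0 0 -12.5"

```text
time_s: 12.95
eef_pos: [0.6761, -0.0291, 0.1294]
eef_rot: [-0.001, 0.019, 1.0, 0.0]
wrist_force: [-0.0, 0.3, -2.0]
opening: 0.302
grasp_force: 60.1
```

```bash
python3 - <<'E'
from h import *
print(np.round(ctrl.get_obs()['eef_pos'],4))
for n in('wrist','scene'):
    c=cam(n,n+'5');P=pts(c)
    for lo,hi,nm in((.105,.14,'roller'),):
        for sx in(-1,1):
            m=(c['z_map']>0)&(P[...,2]>lo)&(P[...,2]<hi)&(abs(P[...,0]-.678-sx*.055)<.022)&(abs(P[...,1]+.031)<.03)
            q=P[m];print(n,sx,len(q),np.round([q.min(0),q.max(0),q.mean(0)],4).tolist() if len(q) else '')
rel([.678,-.0313,.13],np.radians(-91.8))
E
```

```text
[ 0.6761 -0.0291  0.1294]
wrist -1 9979 [[0.6049, -0.0426, 0.105], [0.645, -0.0124, 0.1304], [0.6233, -0.0278, 0.1255]]
wrist 1 1219 [[0.711, -0.0464, 0.1064], [0.7313, -0.0164, 0.128], [0.7163, -0.0308, 0.1235]]
scene -1 0 
scene 1 188 [[0.7111, -0.0463, 0.1052], [0.749, -0.0179, 0.1347], [0.7328, -0.0325, 0.1248]]
shift [-0.0006 -0.0019  0.0015] turn [-0.01  0.04 -0.33]
```

View pics/wrist5.png

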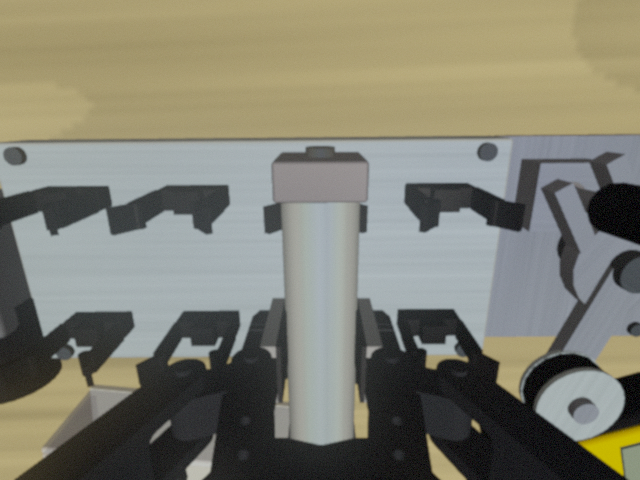

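Request:
servo_tool --series "1 0 -0.0015 0.015 0 0 0; 1 0 -0.0015 0.027 0 0 0; 1 0 -0.0015 0.034 0 0 0; 1 0 -0.0015 0.04 0 0 0; 1 0 -0.0015 0.045 0 0 0; 1 0 -0.0015 0.05 0 0 0; 1 0 -0.0015 0.05 0 0 0; 1 0 -0.0015 0.05 0 0 0"

```text
time_s: 13.72
eef_pos: [0.677, -0.0309, 0.0811]
eef_rot: [-0.0, 0.018, 1.0, -0.0]
wrist_force: [-2.2, -0.3, 4.9]
opening: 0.302
grasp_force: 61.1
```

Request:
servo_tool --series "1 0 0 0.002 0 0 0; 1 0 0 0.004 0 0 0; 1 0 0 0.004 0 0 0; 1 0 0 0.004 0 0 0"

```text
time_s: 14.05
eef_pos: [0.6772, -0.0309, 0.0808]
eef_rot: [-0.0, 0.018, 1.0, -0.0]
wrist_force: [-13.5, 0.9, 27.0]
opening: 0.304
grasp_force: 63.5
```

```bash
cat >> h.py <<'E'
def bay(x,y,n='wrist'):
    c=cam(n);P=pts(c)
    for s in(-1,1):
        m=(c['z_map']>0)&(P[...,2]>.06)&(P[...,2]<.1)&(abs(P[...,0]-x-s*.061)<.012)&(abs(P[...,1]-y)<.02)
        q=P[m];print(n,s,len(q),np.round([np.percentile(q,3,0),np.percentile(q,97,0)],4).tolist() if len(q)>5 else '')
E
python3 - <<'E'
from h import *
print(np.round(ctrl.get_obs()['eef_pos'],4))
bay(.678,-.031);bay(.678,-.031,'scene')
E
```

```text
[ 0.6772 -0.0309  0.0808]
wrist -1 6287 [[0.6075, -0.0431, 0.0667], [0.6281, -0.0159, 0.0805]]
wrist 1 0 
scene -1 0 
scene 1 120 [[0.728, -0.0489, 0.062], [0.7467, -0.0192, 0.0848]]
```

Request:
servo_tool --series "1 0 0 -0.003 0 0 0; 0.05 0 0 -0.003 0 0 0; 0.05 0 0 -0.003 0 0 0; 0.05 0 0 -0.003 0 0 0; 0.05 0 0 -0.003 0 0 0; 0.05 0 0 -0.03 0 0 0; 0.05 0 0 -0.07 0 0 0; 0.05 0 0 -0.11 0 0 0; -1 0.02 0.01 -0.14 0 0 0; -1 0.04 0.03 -0.14 0 0 0; -1 0.04 0.03 -0.14 0 0 0"

```text
time_s: 15.07
eef_pos: [0.6371, 0.0033, 0.2193]
eef_rot: [0.001, 0.017, 1.0, 0.001]
wrist_force: [0.0, 0.3, -1.0]
opening: 0.877
grasp_force: 0.0
```

```bash
python3 - <<'E'
from h import *
o=ctrl.get_obs();print(np.round(o['eef_pos'],4),o['time_s'])
bay(.678,-.031);bay(.678,-.031,'side')
rollers('scene');rollers('side')
rel([.4555,.3165,.15],np.radians(78.2-90))
E
```

```text
[0.6371 0.0033 0.2193] 15.0667
wrist -1 1417 [[0.6072, -0.0436, 0.0637], [0.6281, -0.0153, 0.0808]]
wrist 1 762 [[0.7278, -0.0478, 0.0716], [0.7423, -0.0192, 0.0809]]
side -1 163 [[0.6081, -0.0429, 0.0628], [0.628, -0.0129, 0.083]]
side 1 125 [[0.7282, -0.0454, 0.0632], [0.7434, -0.0166, 0.0828]]
scene ctr [ 0.2949 -0.5535] rect [ 296.7 -548.6] [125.  26.] axis yaw 54.9
scene ctr [0.458  0.3156] rect [456.2 316.3] [138.  37.] axis yaw 78.8
scene ctr [ 0.4629 -0.378 ] rect [ 461.9 -376.8] [ 33. 137.] axis yaw 98.8
side ctr [ 0.4591 -0.3757] rect [ 459.3 -374.7] [ 29. 140.] axis yaw 99.3
side ctr [0.453  0.3175] rect [453.9 318.7] [139.  31.] axis yaw 78.0
shift [0.1937 0.3095 0.066 ] turn [ 5.000e-02 -6.000e-02 -8.024e+01]
```

Request:
servo_tool --series "-1 0.016 0.026 0 0 0 -6.7; -1 0.032 0.052 0 0 0 -13.4; -1 0.048 0.078 0 0 0 -20; -1 0.065 0.104 0 0 0 -26.7; -1 0.081 0.13 0.005 0 0 -33.4; -1 0.097 0.156 0.01 0 0 -40; -1 0.113 0.182 0.02 0 0 -46.7; -1 0.13 0.208 0.03 0 0 -53.4; -1 0.146 0.234 0.04 0 0 -60; -1 0.162 0.26 0.05 0 0 -66.7; -1 0.178 0.286 0.06 0 0 -73.4; -1 0.194 0.31 0.066 0 0 -80"

```text
time_s: 16.27
eef_pos: [0.4545, 0.3179, 0.1486]
eef_rot: [-0.001, -0.631, 0.776, 0.0]
wrist_force: [-0.3, 0.1, -0.2]
opening: 0.998
grasp_force: 0.0
```

```bash
python3 - <<'E'
from h import *
print(np.round(ctrl.get_obs()['eef_pos'],4));near(.4555,.3165)
rel([.4555,.3165,.03],np.radians(78.2-90))
E
```

```text
[0.4545 0.3179 0.1486]
near ((452.7149353027344, 315.80364990234375), (136.8688201904297, 29.910812377929688), 77.93065643310547) 8271 [0.4519 0.3113 0.0258]
shift [ 0.0036 -0.006   0.1175] turn [ 0.34 -0.05  0.58]
```

```bash
python3 - <<'E'
from h import *
o=ctrl.get_obs();print(np.round(o['eef_pos'],4),np.round(o['eef_rot'],4));near(.4555,.3165)
o=ctrl.get_obs();print(np.round(o['eef_pos'],4),np.round(o['eef_rot'],4))
rel([.4527,.3158,.028],np.radians(77.9-90))
E
```

```text
[0.451  0.3211 0.1475] [-0.0022 -0.6346  0.7728  0.002 ]
near ((452.85528564453125, 316.1315002441406), (137.51907348632812, 30.003231048583984), 77.95280456542969) 8422 [0.4519 0.3116 0.0258]
[0.4526 0.3193 0.1482] [-0.0022 -0.6316  0.7753  0.0011]
shift [ 0.0032 -0.0014  0.1202] turn [ 0.26 -0.11  0.44]
```

Request:
servo_tool --series "-1 0.002 -0.001 0.03 0 0 0; -1 0.002 -0.001 0.06 0 0 0; -1 0.002 -0.001 0.09 0 0 0; -1 0.002 -0.001 0.11 0 0 0; -1 0.002 -0.001 0.12 0 0 0; -1 0.002 -0.001 0.12 0 0 0; 1 0.002 -0.001 0.12 0 0 0; 1 0.002 -0.001 0.12 0 0 0; 1 0.002 -0.001 0.12 0 0 0; 1 0.002 -0.001 0.12 0 0 0; 1 0.002 -0.001 0.12 0 0 0; 1 0.002 -0.001 0.12 0 0 0"

```text
time_s: 17.37
eef_pos: [0.4568, 0.3155, 0.0323]
eef_rot: [0.001, -0.629, 0.777, -0.0]
wrist_force: [-1.0, -1.2, 5.2]
opening: 0.305
grasp_force: 58.9
```

```bash
python3 - <<'E'
from h import *
o=ctrl.get_obs();print(np.round(o['eef_pos'],4))
rel([.6759,-.0991,.17],np.radians(-91.8))
E
```

```text
[0.4568 0.3155 0.0323]
shift [ 0.3597 -0.301  -0.1376] turn [-4.000e-02  1.300e-01  7.977e+01]
```

Request:
servo_tool --series "1 0 0 -0.04 0 0 0; 1 0 0 -0.08 0 0 0; 1 0.02 -0.017 -0.115 0 0 4; 1 0.05 -0.042 -0.14 0 0 11; 1 0.08 -0.067 -0.15 0 0 18; 1 0.11 -0.092 -0.15 0 0 25; 1 0.14 -0.117 -0.15 0 0 32; 1 0.17 -0.142 -0.15 0 0 39; 1 0.2 -0.167 -0.15 0 0 46; 1 0.23 -0.192 -0.15 0 0 53; 1 0.26 -0.217 -0.15 0 0 60; 1 0.29 -0.243 -0.15 0 0 67"

```text
time_s: 18.37
eef_pos: [0.6334, -0.0209, 0.181]
eef_rot: [0.0, -0.093, 0.996, 0.0]
wrist_force: [0.3, 0.8, -1.5]
opening: 0.303
grasp_force: 60.0
```

```bash
python3 - <<'E'
from h import *
o=ctrl.get_obs();print(np.round(o['eef_pos'],4))
rel([.6759,-.0991,.13],np.radians(-91.8))
E
```

```text
[ 0.6334 -0.0209  0.181 ]
shift [-0.0274 -0.0847  0.051 ] turn [ 0.    0.   12.42]
```

Request:
servo_tool --series "1 -0.01 -0.03 0 0 0 6; 1 -0.02 -0.06 0.01 0 0 12.5; 1 -0.027 -0.085 0.03 0 0 12.5; 1 -0.027 -0.085 0.05 0 0 12.5; 1 -0.027 -0.085 0.05 0 0 12.5; 1 -0.027 -0.085 0.05 0 0 12.5; 1 -0.027 -0.085 0.05 0 0 12.5"

```text
time_s: 18.95
eef_pos: [0.6758, -0.0967, 0.1317]
eef_rot: [0.0, 0.013, 1.0, 0.0]
wrist_force: [0.2, -0.5, -1.5]
opening: 0.308
grasp_force: 59.9
```

```bash
cat >> h.py <<'E'
def held(x,y):
    c=cam('wrist');P=pts(c)
    for s,w in((-.061,.006),(.036,.004)):
        m=(c['z_map']>0)&(P[...,2]>.10)&(P[...,2]<.14)&(abs(P[...,0]-x-s)<w)&(abs(P[...,1]-y)<.03)
        q=P[m];print(s,len(q),np.round((q.min(0)+q.max(0))/2,4),np.round(np.ptp(q,axis=0),3))
    m=(c['z_map']>0)&(P[...,2]>.115)&(P[...,2]<.14)&(abs(P[...,0]-x)<.09)&(abs(P[...,1]-y)<.03);print('xmin',P[m][:,0].min())
E
python3 - <<'E'
from h import *
o=ctrl.get_obs();print(np.round(o['eef_pos'],4));held(.676,-.099)
rel([.6759,-.0991,.13],np.radians(-91.8))
E
```

```text
[ 0.6758 -0.0967  0.1317]
-0.061 4112 [ 0.615  -0.0957  0.1153] [0.012 0.03  0.03 ]
0.036 997 [ 0.712  -0.0982  0.1219] [0.008 0.027 0.013]
xmin 0.6065485086390117
shift [ 0.0004 -0.0024  0.0025] turn [-0.02  0.1   0.33]
```

Request:
servo_tool --series "1 -0.001 -0.0018 0.015 0 0 0.3; 1 -0.001 -0.0018 0.028 0 0 0.3; 1 -0.001 -0.0018 0.036 0 0 0.3; 1 -0.001 -0.0018 0.043 0 0 0.3; 1 -0.001 -0.0018 0.048 0 0 0.3; 1 -0.001 -0.0018 0.053 0 0 0.3; 1 -0.001 -0.0018 0.053 0 0 0.3; 1 -0.001 -0.0018 0.053 0 0 0.3"

```text
time_s: 19.67
eef_pos: [0.6766, -0.0991, 0.0829]
eef_rot: [-0.001, 0.016, 1.0, -0.0]
wrist_force: [-18.9, 3.9, 34.9]
opening: 0.302
grasp_force: 64.0
```

```bash
python3 - <<'E'
from h import *
o=ctrl.get_obs();print(np.round(o['eef_pos'],4),o['wrist_force']);bay(.676,-.099);bay(.676,-.099,'scene')
E
```

```text
[ 0.6766 -0.0991  0.0829] [-18.88615404   3.88760979  34.88098018]
wrist -1 5353 [[0.6085, -0.1115, 0.0661], [0.6263, -0.0841, 0.0806]]
wrist 1 2 
scene -1 0 
scene 1 123 [[0.7259, -0.1157, 0.0625], [0.7479, -0.088, 0.0835]]
```

Top at 0.0806, the same as the seated roller. Release and head for the third.

Request:
servo_tool --series "1 0 0 -0.003 0 0 0; 0.05 0 0 -0.003 0 0 0; 0.05 0 0 -0.003 0 0 0; 0.05 0 0 -0.003 0 0 0; 0.05 0 0 -0.003 0 0 0; 0.05 0 0 -0.03 0 0 0; 0.05 0 0 -0.07 0 0 0; 0.05 0 0 -0.11 0 0 0; -1 0.02 0 -0.14 0 0 0; -1 0.04 0 -0.14 0 0 0; -1 0.04 0 -0.14 0 0 0; -1 0.04 0 -0.14 0 0 0"

```text
time_s: 20.77
eef_pos: [0.6363, -0.098, 0.2176]
eef_rot: [-0.0, 0.016, 1.0, 0.0]
wrist_force: [-0.0, -0.5, -0.4]
opening: 0.992
grasp_force: 0.0
```

```bash
python3 - <<'E'
from h import *
o=ctrl.get_obs();print(np.round(o['eef_pos'],4),o['time_s'])
bay(.676,-.099);bay(.678,-.031)
rollers('scene');rollers('side')
rel([.461,-.376,.15],np.radians(99-90))
E
```

```text
[ 0.6363 -0.098   0.2176] 20.7667
wrist -1 1216 [[0.6085, -0.1118, 0.0629], [0.6262, -0.084, 0.0808]]
wrist 1 922 [[0.7258, -0.1158, 0.0709], [0.7445, -0.0878, 0.0808]]
wrist -1 1511 [[0.6075, -0.0451, 0.0629], [0.6282, -0.0169, 0.0809]]
wrist 1 813 [[0.7276, -0.0489, 0.0715], [0.7424, -0.0201, 0.0809]]
scene ctr [ 0.2949 -0.5523] rect [ 300.4 -543.7] [128.  26.] axis yaw 54.1
scene ctr [ 0.4631 -0.3779] rect [ 460.7 -377.1] [ 36. 136.] axis yaw 98.9
side ctr [ 0.4591 -0.3745] rect [ 458.6 -374.6] [ 30. 139.] axis yaw 99.4
shift [ 0.1667 -0.2835  0.0663] turn [-4.000e-02 -1.200e-01  7.916e+01]
```

Request:
servo_tool --series "-1 0.014 -0.023 0 0 0 6.6; -1 0.028 -0.047 0 0 0 13.2; -1 0.042 -0.071 0 0 0 19.8; -1 0.056 -0.095 0 0 0 26.4; -1 0.07 -0.118 0 0 0 33; -1 0.084 -0.142 0 0 0 39.6; -1 0.098 -0.165 0.01 0 0 46.2; -1 0.112 -0.189 0.02 0 0 52.8; -1 0.126 -0.213 0.03 0 0 59.4; -1 0.14 -0.237 0.04 0 0 66; -1 0.154 -0.26 0.055 0 0 72.6; -1 0.167 -0.283 0.066 0 0 79"

```text
time_s: 21.97
eef_pos: [0.4599, -0.3765, 0.1498]
eef_rot: [-0.001, 0.651, 0.759, 0.0]
wrist_force: [0.1, 0.1, -1.2]
opening: 1.003
grasp_force: 0.0
```

```bash
python3 - <<'E'
from h import *
cam('wrist');near(.461,-.376)
o=ctrl.get_obs();print(np.round(o['eef_pos'],4))
rel([.460,-.3755,.028],np.radians(9))
E
```

```text
near ((457.3212890625, -376.5510559082031), (29.986055374145508, 137.14039611816406), 8.722346305847168) 8341 [ 0.4566 -0.3721  0.0257]
[ 0.4581 -0.3778  0.1486]
shift [0.0016 0.0027 0.1206] turn [-0.18 -0.19 -0.24]
```

Request:
servo_tool --series "-1 0.001 0 0.03 0 0 0; -1 0.001 0 0.06 0 0 0; -1 0.001 0 0.09 0 0 0; -1 0.001 0 0.11 0 0 0; -1 0.001 0 0.121 0 0 0; -1 0.001 0 0.121 0 0 0; 1 0.001 0 0.121 0 0 0; 1 0.001 0 0.121 0 0 0; 1 0.001 0 0.121 0 0 0; 1 0.001 0 0.121 0 0 0; 1 0.001 0 0.121 0 0 0; 1 0.001 0 0.121 0 0 0"

```text
time_s: 23.07
eef_pos: [0.4613, -0.3754, 0.0324]
eef_rot: [0.001, 0.648, 0.761, -0.0]
wrist_force: [-1.2, 0.9, 5.9]
opening: 0.301
grasp_force: 59.2
```

```bash
python3 - <<'E'
from h import *
o=ctrl.get_obs();print(np.round(o['eef_pos'],4))
rel([.6737,-.167,.17],np.radians(-91.8))
E
```

```text
[ 0.4613 -0.3754  0.0324]
shift [ 0.1716  0.243  -0.1376] turn [-2.000e-02  1.500e-01 -7.903e+01]
```

Request:
servo_tool --series "1 0 0 -0.04 0 0 0; 1 0 0 -0.08 0 0 0; 1 0.015 0.02 -0.115 0 0 -6; 1 0.03 0.045 -0.14 0 0 -13; 1 0.05 0.07 -0.15 0 0 -20; 1 0.07 0.1 -0.15 0 0 -27; 1 0.09 0.13 -0.15 0 0 -34; 1 0.11 0.155 -0.15 0 0 -41; 1 0.13 0.185 -0.15 0 0 -48; 1 0.145 0.21 -0.15 0 0 -55; 1 0.16 0.23 -0.15 0 0 -62; 1 0.171 0.243 -0.15 0 0 -69"

```text
time_s: 24.07
eef_pos: [0.6747, -0.1647, 0.1808]
eef_rot: [0.0, 0.099, 0.995, 0.0]
wrist_force: [-0.5, -0.1, -2.4]
opening: 0.305
grasp_force: 60.0
```

```bash
python3 - <<'E'
from h import *
o=ctrl.get_obs();print(np.round(o['eef_pos'],4))
rel([.6737,-.167,.13],np.radians(-91.8))
E
```

```text
[ 0.6747 -0.1647  0.1808]
shift [ 0.0006 -0.0025  0.0508] turn [ 0.03  0.02 -9.59]
```

Request:
servo_tool --series "1 0 -0.002 0.005 0 0 -6; 1 0 -0.002 0.02 0 0 -10; 1 0 -0.002 0.04 0 0 -10; 1 0 -0.002 0.05 0 0 -10; 1 0 -0.002 0.05 0 0 -10; 1 0 -0.002 0.05 0 0 -10"

```text
time_s: 24.57
eef_pos: [0.6723, -0.1689, 0.1301]
eef_rot: [-0.001, 0.016, 1.0, 0.0]
wrist_force: [0.0, -0.7, -0.8]
opening: 0.302
grasp_force: 59.9
```

```bash
python3 - <<'E'
from h import *
o=ctrl.get_obs();print(np.round(o['eef_pos'],4));held(.674,-.167)
rel([.6737,-.167,.13],np.radians(-91.8))
E
```

```text
[ 0.6723 -0.1689  0.1301]
-0.061 3552 [ 0.613  -0.1673  0.1148] [0.012 0.03  0.028]
0.036 973 [ 0.71   -0.1709  0.1203] [0.008 0.027 0.013]
xmin 0.603253232688886
shift [-0.0006  0.0023  0.0014] turn [-0.01  0.02 -0.06]
```

Request:
servo_tool --series "1 -0.002 0.0025 0.01 0 0 0; 1 -0.002 0.0025 0.026 0 0 0; 1 -0.002 0.0025 0.035 0 0 0; 1 -0.002 0.0025 0.042 0 0 0; 1 -0.002 0.0025 0.047 0 0 0; 1 -0.002 0.0025 0.052 0 0 0; 1 -0.002 0.0025 0.052 0 0 0; 1 -0.002 0.0025 0.052 0 0 0"

```text
time_s: 25.28
eef_pos: [0.6754, -0.1669, 0.0832]
eef_rot: [0.0, 0.016, 1.0, -0.0]
wrist_force: [-12.1, 2.5, 23.2]
opening: 0.299
grasp_force: 62.8
```

```bash
python3 - <<'E'
from h import *
o=ctrl.get_obs();print(np.round(o['eef_pos'],4),o['wrist_force']);bay(.674,-.167);bay(.674,-.167,'scene')
E
```

```text
[ 0.6754 -0.1669  0.0832] [-12.13404905   2.52394816  23.23887366]
wrist -1 5055 [[0.6076, -0.179, 0.0658], [0.6243, -0.1516, 0.0806]]
wrist 1 14 [[0.7232, -0.181, 0.0717], [0.7245, -0.1578, 0.074]]
scene -1 0 
scene 1 121 [[0.7241, -0.1846, 0.062], [0.7462, -0.1551, 0.084]]
```

Request:
servo_tool --series "1 0 0 -0.003 0 0 0; 0.05 0 0 -0.003 0 0 0; 0.05 0 0 -0.003 0 0 0; 0.05 0 0 -0.003 0 0 0; 0.05 0 0 -0.003 0 0 0; 0.05 0 0 -0.03 0 0 0; 0.05 0 0 -0.07 0 0 0; 0.05 0 0 -0.11 0 0 0; -1 0.02 0.02 -0.14 0 0 0; -1 0.04 0.05 -0.15 0 0 0; -1 0.05 0.07 -0.15 0 0 0; -1 0.05 0.07 -0.15 0 0 0"

```text
time_s: 26.38
eef_pos: [0.6262, -0.0913, 0.2301]
eef_rot: [0.0, 0.015, 1.0, 0.001]
wrist_force: [0.7, -0.3, -0.7]
opening: 0.994
grasp_force: 0.0
```

```bash
python3 - <<'E'
from h import *
cam('wrist','w9')
for b in((.674,-.167),(.676,-.099),(.678,-.031)):bay(*b)
cam('scene','s9');rollers('scene');rollers('side')
E
```

```text
wrist -1 1165 [[0.6071, -0.1798, 0.0619], [0.6239, -0.1511, 0.0809]]
wrist 1 894 [[0.7239, -0.1839, 0.069], [0.7426, -0.1553, 0.0809]]
wrist -1 1099 [[0.6084, -0.1117, 0.063], [0.6263, -0.0843, 0.0809]]
wrist 1 815 [[0.7258, -0.1156, 0.0704], [0.7436, -0.0877, 0.0809]]
wrist -1 1371 [[0.6071, -0.0451, 0.0627], [0.6283, -0.0168, 0.0808]]
wrist 1 746 [[0.7278, -0.0489, 0.0718], [0.7429, -0.0201, 0.081]]
```

View pics/s9.png

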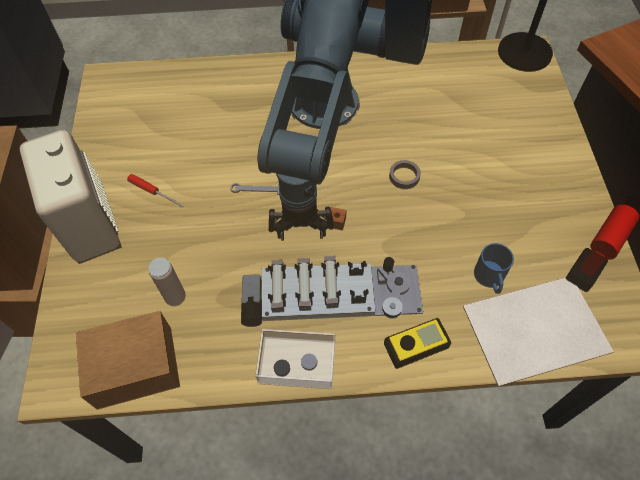

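View pics/w9.png

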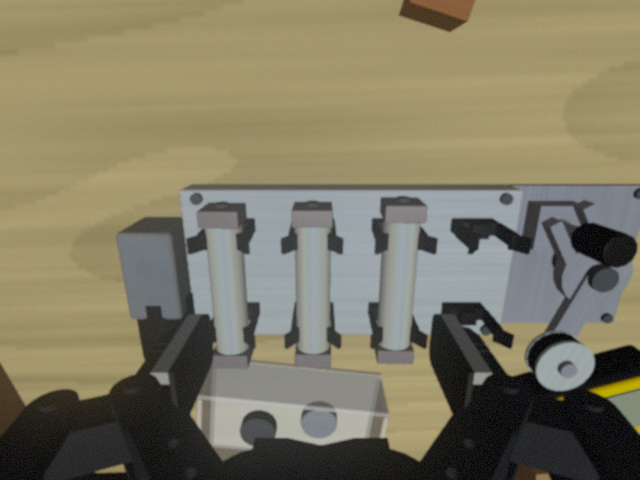

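The pictures show three rollers home in bays 0 to 2 at (228,290), (313,285) and (400,285) in the wrist view. The pin stands in the lock hole, the mug and can stand, and no other roller is on the bench.

```bash
python3 -c "
from bench import ctrl
print(ctrl.hand_in())"
```

```text
the job is handed in; nothing more can be done
None
```

I handed the job in at about 26 s. The tension arm is held back by the pin in the lock hole, all three rollers on the bench are home in bays 0 to 2, and the mug and spray can are still standing; no verdict came back.

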